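# Press the two-well pen holder onto its organiser base at the screening desk

### The job

Three white pen holders stand on the desk: a short one with one well, a middle one with two wells and a long one with three. Take the two-well holder and press it down onto the two studs of the grey organiser base until it is fully home, its lower edge flush on the base all round, then let go. Leave the one-well and three-well holders standing where they are.

Things in the scene. Friction and masses are not known exactly. Their poses are not given: they have to be found in the camera images.
- twin_center (a point): Centre (half-way up) of the two-well pen holder: loose upright white block, 0.1 kg, 50 mm along x, 96 along y, 64 tall. On top two wells (42 x 31 mm, 33 deep) with a solid bridge between, 26 mm along y, over the centre, level with the rim. Below, two 42 mm square sockets, 27 deep, 46 apart along y; walls 4 mm. Grip it across x at the bridge. Alike turned half round.
- dock_seat (a point): Point on the flat top of the grey fixed base (60 mm along x, 104 y, 25 tall), midway between its 2 white studs: 46 mm apart along y, 26 tall, 38 wide, tapering above 14 to 22. Sprung balls in them stop a holder 5-12 mm proud; 10-15 N down sends it home, where it stays: long side along y, underside on the flat top, centre 32 mm above this point. Fixed clip tray, 60 x 80 x 25 tall, at its -y end.
- single_center (a point): Centre (half-way up, 32 mm) of the one-well pen holder: loose, white, 50 x 50 x 64 mm. To be left alone.
- triple_center (a point): Centre (half-way up, 32 mm) of the three-well pen holder: loose, white, 50 mm along its x, 142 mm along its y, 64 mm tall. To be left alone.
There are look-alikes about, which are no part of the job. Leave any green or purple look-alike of the part that bears twin_center alone.

How it is judged:
By the outcome, as a careful person would: the job done as asked, in the order asked, and still so for the second after the job is handed in, with the robot touching nothing.
It also fails if it takes over 42 s, if anything falls off the work surface, if the arm or the gripper's body presses on something with over 40 N, if the wrist force passes 120 N, or if a joint passes its speed limit or range.

### The arm

A 7-joint arm with a two-finger parallel gripper is mounted at the origin on the work surface. World frame = base frame: x ahead of the robot, y to its left, z up, the work surface at z = 0. Lengths are in m, angles in rad, forces in N, time in s.
With the tool pointing down it reaches from about 0.4 to 0.85 m from the base axis. Payload 10.4 kg.
Tool frame: the origin (TCP) lies midway between the tips of the shut fingers; the grasp point (between the pads) lies 19 mm behind it; z points along the fingers, x is the direction in which the jaws open and shut, and the axes are right-handed (so a half turn about z gives the same grasp; the last joint's range is limited). The gripper opens to 87 mm and grips with 3 to 60 N. Pads are 19 mm wide; open, the fingers measure 117 mm over their backs; the gripper's body (75 mm by 190 mm) begins 51 mm behind the grasp point.
Start: joints at [1.156, 0.332, -0.065, 1.46, 0.022, 1.35, -0.088], TCP at [0.239, -0.578, 0.223] pointing down, gripper open.
Joint ranges: [-2.6, 2.6], [-0.5, 2.12], [-1.47, 1.34], [0.16, 2.42], [-1.27, 4.41], [0.06, 2.06], [-2.6, 2.6]. Speed limits (rad/s): [2.22, 2.22, 2.79, 2.79, 3.14, 3.14, 3.14].

### API

Orientations are given as a unit quaternion [x, y, z, w].
In Python, from bench import r gives the robot as it stands. The module is installed in compiled form; this text tells all that it offers.
- The arm moves only by the tool play_rows, never from a script. Its argument "commands" is a list of rows, each a list of 7 numbers: the shift along the world's x, y, z in cm, then the turn, a rotation vector about the world's x, y, z in rad, then the finger opening in cm, from 0 to 8.7. A call has 1 to 20 rows; each row shifts and turns the commanded pose from where the row before left it; what a row does not reach is not made up. A row lasts 1/8 s, in which the tool goes at most 62.5 mm and 10.7 degrees, less where a joint would pass 70% of its speed; a pose out of reach is approached as far as the arm can. A call is refused whole if a number of a shift passes 6.25 or a number of a turn 0.188, either way. A call with a gripper value outside its range is refused whole. The fingers move at their own pace and stop on an object; "grip_force" is the grip in N (left out, the last holds). Time passes only in rows, so rows that do not move let the fingers close. It gives the time, the measured TCP pose, the force and the opening at its end, in the units of the state.
- r.read_state(): the state, without advancing time (a new reading comes with each control period).
- r.camera(name): name is "scene" or "side" or "wrist"; returns a dict with "img" (480x640x3 uint8, red, green, blue), "K" (3x3 intrinsics, pixels), "k1" (the pictures are not rectified: a ray, as slopes to the right and down, at radius r is drawn at 1 + k1 r^2 times it, then the intrinsics apply), "camera_from_world" (4x4, takes a point from world to camera coordinates). Camera axes: x right, y down, z forward; pixel columns grow to the right and rows downward; lengths in m; the calibration is good to about 2 mm. A picture is of the moment at which its call begins. There is no depth.
- r.close_job(): hands the job in, once; it reports no verdict.
The state is a dict: "time": time; "joint_positions": joint angles; "joint_vel": joint speeds; "joint_torque": joint torques, N m; "ee_pos": TCP position; "eef_rot": TCP orientation; "ft_force": force on the tool from outside, world axes, zero at the start; "torque": the same for the moment, N m; "width": finger opening in m.
Only numpy, scipy, OpenCV 4.12 (cv2) and the standard library are available. Lean on these libraries where they do the work, as an engineer would, in place of code of your own. Each camera call takes 0.05 s, during which the arm holds its last target. There are 200 camera calls.

## Working session

There is one attempt and no reset: what is moved stays moved. The work goes in short steps, Python scripts to look and compute and a tool call to move; the robot and the scene stay as the last step left them, time stands still between calls to the robot, and variables do not carry over. Pictures are saved under pics/ and viewed, about 8 in all and at most 12, crops included, and the job is handed in when it is done.

Besides the shell and the picture viewer there is one more tool, called after "Call:" by a JSON object that holds its "op" and its "data", one argument or row to a line. play_rows: Moves the arm, as the interface text tells. Its arguments: {"type":"object","properties":{"commands":{"type":"array","items":{"type":"array","items":{"type":"number"}}},"grip_force":{"type":"number"}},"required":["commands"]}

```bash
mkdir -p pics; cat > h.py <<'E'
import numpy as np, cv2
from bench import r
def snap(n,f):
    c=r.camera(n); cv2.imwrite(f'pics/{f}.png',c['img'][:,:,::-1]); np.savez(f'pics/{f}.npz',K=c['K'],k1=c['k1'],T=c['camera_from_world']); return c
def load(f):
    d=np.load(f'pics/{f}.npz'); return d['K'],float(d['k1']),d['T']
def ray(f,uv):
    K,k1,T=load(f); p=cv2.undistortPoints(np.array([[uv]],float),K,np.array([k1,0,0,0,0.]))[0,0]
    R=T[:3,:3]; return -R.T@T[:3,3], R.T@np.array([p[0],p[1],1])
def onz(f,uv,z):
    o,d=ray(f,uv); return o+d*(z-o[2])/d[2]
def proj(f,P):
    K,k1,T=load(f); return cv2.projectPoints(np.array(P,float).reshape(-1,3),cv2.Rodrigues(T[:3,:3])[0],T[:3,3],K,np.array([k1,0,0,0,0.]))[0][:,0]
E
python3 - <<'E'
from h import *
for n in ('scene','side','wrist'):
    snap(n,n+'0'); o,d=ray(n+'0',(320,240)); print(n,o,d)
s=r.read_state(); print(s['time'],s['ee_pos'],s['eef_rot'],s['width'],s['ft_force'])
E
```

```text
scene [ 0.77330102 -0.46004088  0.99347948] [-0.265949    0.51049849 -0.81773363]
side [-0.0477473   0.67425206  0.63892517] [ 0.53133105 -0.58092558 -0.61678252]
wrist [ 0.30965289 -0.54911431  0.38341708] [-0.26508786 -0.11005686 -0.95799437]
0.15 [ 0.23854073 -0.57736376  0.22196361] [ 8.31214794e-01 -5.55951145e-01 -4.57356901e-04 -2.84904953e-04] 0.08691450185942276 [0.33551587 0.09306508 0.99395945]
```

View pics/scene0.png

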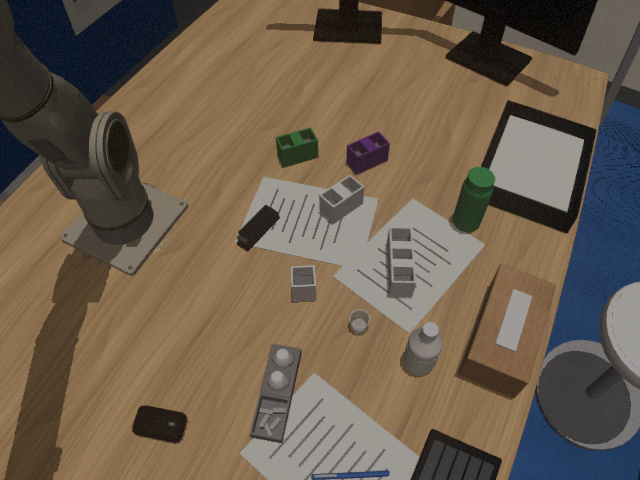

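View pics/side0.png

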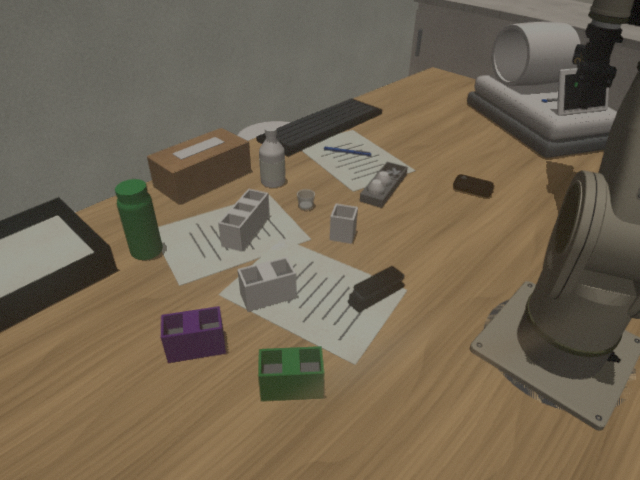

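The scene view shows a green two-well holder at (297,147), a purple one at (368,153) and a white one at (342,200). The three-well holder is at (401,263), the one-well at (303,283) and the base studs at (282,356) and (277,380). The white two-well holder at (342,200), which is (268,284) in the side view, fits the description. I'll confirm it in an enlarged crop.

```bash
python3 - <<'E'
import cv2,numpy as np
def crop(f,x,y,w=66,h=50,s=6):
    im=cv2.imread(f'pics/{f}.png')[y:y+h,x:x+w]; im=cv2.resize(im,None,fx=s,fy=s,interpolation=cv2.INTER_CUBIC)
    for k in range(0,w,10): cv2.putText(im,str(x+k),(k*s,8),0,.3,(0,0,255),1); cv2.line(im,(k*s,10),(k*s,14),(0,0,255),1)
    for k in range(0,h,10): cv2.putText(im,str(y+k),(0,k*s+4),0,.3,(0,0,255),1); cv2.line(im,(18,k*s),(24,k*s),(0,0,255),1)
    return im
a=np.hstack([crop('scene0',310,172),crop('side0',235,258)])
b=np.hstack([crop('scene0',245,340),crop('side0',350,158)])
cv2.imwrite('pics/m1.png',np.vstack([a,b]))
E
```

```text
(no output)
```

View pics/m1.png

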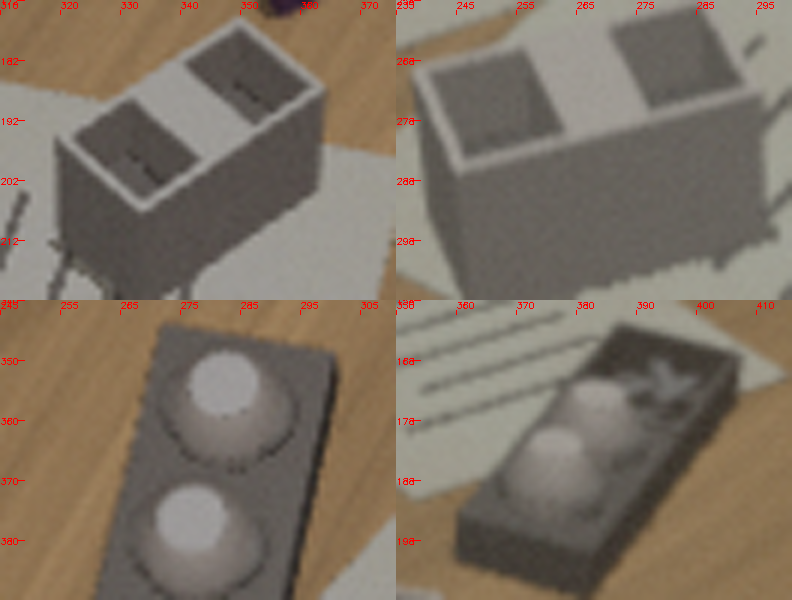

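```bash
cat > loc.py <<'E'
from h import *
h=.42
def P(f,l,z): return np.array([onz(f,(u-h,v-h),z) for u,v in l])
for f,l in (('scene0',[(319.5,195.3),(333.5,207.2),(364,186.7),(350,175)]),('side0',[(237.8,269.7),(245.8,286.7),(296,273),(286.2,259.3)])):
    p=P(f,l,.064); c=p.mean(0)
    d=(p[2]+p[3]-p[0]-p[1])/2 if 1 else 0
    print(f,'twin',c.round(4),'sides',np.linalg.norm(np.diff(p,axis=0),axis=1).round(3),'long yaw',np.degrees(np.arctan2(d[1],d[0])).round(1))
for f,l in (('scene0',[(276.8,376.3),(282.3,354)]),('side0',[(383.7,173.3),(376.2,181.5)])):
    p=P(f,l,.051); d=p[1]-p[0]; print(f,'studs',p.round(4).tolist(),'mid',p.mean(0).round(4),np.linalg.norm(d).round(4),np.degrees(np.arctan2(d[1],d[0])).round(1))
for f,l in (('scene0',[(271.3,344.2),(300.8,349.2)]),('side0',[(381.5,200.7),(360,193.8)])):
    p=P(f,l,.025); d=p[1]-p[0];print(f,'edge+y',p.round(4).tolist(),np.linalg.norm(d),np.degrees(np.arctan2(d[1],d[0])))
print(onz('scene0',(303,275),.064),onz('scene0',(401,250),.064))
E
python3 loc.py
```

```text
scene0 twin [0.4533 0.2679 0.064 ] sides [0.048 0.094 0.049] long yaw 66.8
side0 twin [0.4527 0.2687 0.064 ] sides [0.048 0.094 0.043] long yaw -114.6
scene0 studs [[0.5318, -0.1865, 0.051], [0.5195, -0.1423, 0.051]] mid [ 0.5257 -0.1644  0.051 ] 0.0459 105.5
side0 studs [[0.5331, -0.1865, 0.051], [0.5218, -0.1419, 0.051]] mid [ 0.5274 -0.1642  0.051 ] 0.046 104.2
scene0 edge+y [[0.4828, -0.1249, 0.025], [0.5406, -0.1083, 0.025]] 0.060124054117882644 16.043058676650382
side0 edge+y [[0.4835, -0.1171, 0.025], [0.5389, -0.1042, 0.025]] 0.056862577941697454 13.163351373158774
[0.47874716 0.02554153 0.064     ] [0.63833914 0.17231676 0.064     ]
```

Call:
{"op": "play_rows", "data": {
  "commands": [
    [2.5, 4.1, 0.3, 0, 0, 0.076, 8.7],
    [2.5, 4.1, 0.3, 0, 0, 0.076, 8.7],
    [2.5, 4.1, 0.3, 0, 0, 0.076, 8.7],
    [2.5, 4.1, 0.3, 0, 0, 0.076, 8.7],
    [2.5, 4.1, 0.3, 0, 0, 0.076, 8.7],
    [2.5, 4.1, 0.3, 0, 0, 0.076, 8.7],
    [2.5, 4.1, 0.3, 0, 0, 0.076, 8.7],
    [2.5, 4.1, 0.3, 0, 0, 0.076, 8.7],
    [2.5, 4.1, 0.3, 0, 0, 0.076, 8.7],
    [2.5, 4.1, 0.3, 0, 0, 0.076, 8.7],
    [0, 0, 0, 0, 0, 0, 8.7],
    [0, 0, 0, 0, 0, 0, 8.7]
  ]
}}

```text
time: 1.65
ee_pos: [0.4883, -0.1683, 0.2523]
eef_rot: [0.978, -0.208, -0.0, 0.0]
ft_force: [0.2, -0.6, 0.2]
width: 0.0869
```

```bash
python3 - <<'E'
from h import *
snap('wrist','w1'); s=r.read_state(); print(s['time'],s['ee_pos'],s['eef_rot'])
for n,uv in (('greenbottle',(468,225)),('bottle',(419,370))): print(n,onz('scene0',uv,0))
print(proj('w1',[.5265,-.1643,.025]))
E
```

```text
1.7 [ 0.48803696 -0.16884871  0.25228693] [ 9.77914953e-01 -2.09002937e-01 -2.84347134e-04  1.89669694e-04]
greenbottle [ 7.47209983e-01  3.52583329e-01 -1.11022302e-16]
bottle [ 0.76792074 -0.03693589  0.        ]
[[351.12492403 182.62618235]]
```

View pics/w1.png

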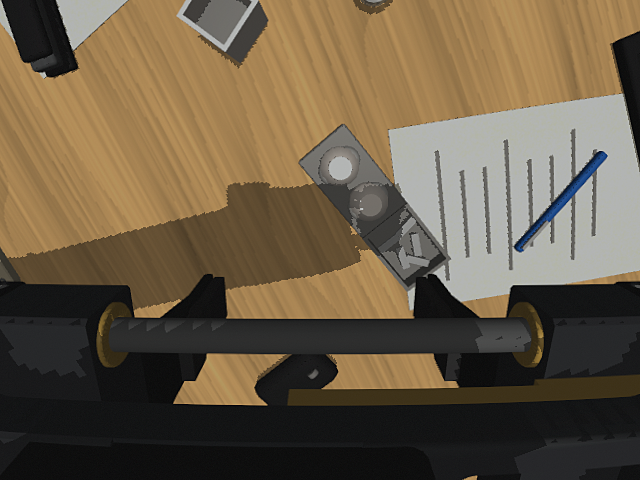

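The wrist view shows the base. Its +y corners are near (344,124) and (300,162), the tray-end corners near (447,258) and (411,291), and the first stud top at (340,168). I'll compute from these and move on to the twin.

```bash
python3 - <<'E'
from h import *
a,b,c,d=[onz('w1',p,.025) for p in ((344,124),(300,162),(411,291),(447,258))]
print(np.linalg.norm(a-b),np.linalg.norm(a-d),np.linalg.norm(b-c))
v=(a+b-c-d)/2; v/=np.linalg.norm(v); print('yaw',np.degrees(np.arctan2(v[1],v[0])), 'seat',(a+b)/2-.052*v)
print('stud',onz('w1',(340,167.5),.051))
E
```

```text
0.056870216505677446 0.17896838170883486 0.18462711334941995
yaw 105.89058858800928 seat [ 0.52951479 -0.16648419  0.025     ]
stud [ 0.52211876 -0.14266023  0.051     ]
```

Call:
{"op": "play_rows", "data": {
  "commands": [
    [-0.3, 4.0, 0, 0, 0, 0, 8.7],
    [-0.3, 4.0, 0, 0, 0, 0, 8.7],
    [-0.3, 4.0, 0, 0, 0, 0, 8.7],
    [-0.3, 4.0, 0, 0, 0, 0, 8.7],
    [-0.3, 4.0, 0, 0, 0, 0, 8.7],
    [-0.3, 4.0, 0, 0, 0, 0, 8.7],
    [-0.3, 4.0, 0, 0, 0, 0, 8.7],
    [-0.4, 4.0, -1.0, 0, 0, 0, 8.7],
    [-0.4, 4.0, -1.0, 0, 0, 0, 8.7],
    [-0.4, 4.0, -1.0, 0, 0, 0, 8.7],
    [-0.2, 3.5, -1.0, 0, 0, 0, 8.7],
    [0, 0, -1.0, 0, 0, 0, 8.7],
    [0, 0, 0, 0, 0, 0, 8.7],
    [0, 0, 0, 0, 0, 0, 8.7]
  ]
}}

```text
time: 3.45
ee_pos: [0.4545, 0.2657, 0.2028]
eef_rot: [0.978, -0.209, 0.0, 0.0]
ft_force: [-0.7, -0.7, -0.0]
width: 0.0873
```

```bash
python3 - <<'E'
from h import *
snap('wrist','w2'); s=r.read_state(); print(s['time'],s['ee_pos'],s['eef_rot'])
print(proj('w2',[.453,.268,.064]))
E
```

```text
3.5 [0.45445003 0.2660202  0.20299947] [ 9.77884262e-01 -2.09146161e-01  4.88571533e-04  1.23320159e-04]
[[314.89038196 220.73736016]]
```

View pics/w2.png

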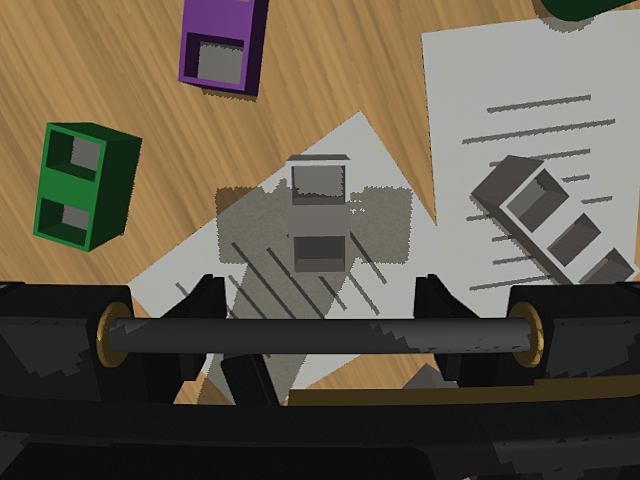

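```bash
python3 - <<'E'
from h import *
print('centre',onz('w2',(319.3,221),.064))
a,b=[onz('w2',p,.064) for p in ((319.3,237),(319.3,206))];print('bridge',np.linalg.norm(a-b))
im=cv2.imread('pics/w2.png')[145:285,260:380]; im=cv2.resize(im,None,fx=5,fy=5,interpolation=cv2.INTER_CUBIC)
im=im[:600]
for k in range(0,120,10):
    cv2.putText(im,str(260+k),(k*5,8),0,.3,(0,0,255),1); cv2.putText(im,str(145+k),(0,k*5+4),0,.3,(0,0,255),1)
cv2.imwrite('pics/w2c.png',im)
E
```

```text
centre [0.45613772 0.26634841 0.064     ]
bridge 0.02565063856126816
```

View pics/w2c.png

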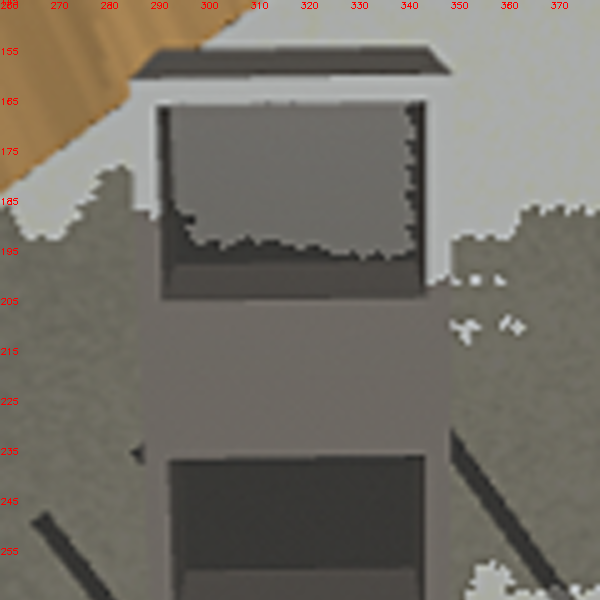

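The crop confirms the target: white, two wells with a bridge, axis along the image's vertical to within 1°. The bridge is centred at (319,221). Descending to grasp it.

Call:
{"op": "play_rows", "data": {
  "commands": [
    [0, 0.1, -2.5, 0, 0, 0, 8.7],
    [0, 0, -2.5, 0, 0, 0, 8.7],
    [0, 0, -2.5, 0, 0, 0, 8.7],
    [0, 0, -2.5, 0, 0, 0, 8.7],
    [0, 0, -2.5, 0, 0, 0, 8.7],
    [0, 0, -2.5, 0, 0, 0, 8.7],
    [0, 0, -1.7, 0, 0, 0, 8.7],
    [0, 0, -1.0, 0, 0, 0, 8.7],
    [0, 0, 0, 0, 0, 0, 8.7],
    [0, 0, 0, 0, 0, 0, 6.5],
    [0, 0, 0, 0, 0, 0, 5.5],
    [0, 0, 0, 0, 0, 0, 4.0],
    [0, 0, 0, 0, 0, 0, 4.0],
    [0, 0, 0, 0, 0, 0, 4.0],
    [0, 0, 0, 0, 0, 0, 4.0]
  ],
  "grip_force": 25
}}

```text
time: 5.38
ee_pos: [0.4538, 0.2683, 0.0257]
eef_rot: [0.978, -0.208, 0.0, -0.0]
ft_force: [-0.7, -0.1, 2.3]
width: 0.0497
```

Call:
{"op": "play_rows", "data": {
  "commands": [
    [0, 0, 1.0, 0, 0, 0, 4.0],
    [0, 0, 2.5, 0, 0, 0, 4.0],
    [0, 0, 3.0, 0, 0, 0, 4.0],
    [0, 0, 3.0, 0, 0, 0, 4.0],
    [0, 0, 3.0, 0, 0, 0, 4.0],
    [0, 0, 2.0, 0, 0, 0, 4.0],
    [0.6, -3.6, 0, 0, 0, 0.057, 4.0],
    [0.6, -3.6, 0, 0, 0, 0.057, 4.0],
    [0.6, -3.6, 0, 0, 0, 0.057, 4.0],
    [0.6, -3.6, 0, 0, 0, 0.057, 4.0],
    [0.6, -3.6, 0, 0, 0, 0.057, 4.0],
    [0.6, -3.6, 0, 0, 0, 0.057, 4.0],
    [0.6, -3.6, 0, 0, 0, 0.057, 4.0],
    [0.6, -3.6, 0, 0, 0, 0.057, 4.0],
    [0.6, -3.6, 0, 0, 0, 0.057, 4.0],
    [0.6, -3.6, 0, 0, 0, 0.057, 4.0],
    [0.6, -3.6, 0, 0, 0, 0.057, 4.0],
    [0.6, -3.6, 0, 0, 0, 0.057, 4.0],
    [0, 0, 0, 0, 0, 0, 4.0],
    [0, 0, 0, 0, 0, 0, 4.0]
  ]
}}

```text
time: 7.88
ee_pos: [0.5256, -0.1629, 0.1705]
eef_rot: [0.991, 0.132, -0.0, -0.0]
ft_force: [0.2, 0.2, -1.6]
width: 0.05
```

```bash
python3 - <<'E'
from h import *
s=r.read_state(); print(s['time'],s['ee_pos'],s['eef_rot'],s['width'],s['ft_force'])
for n in ('scene','side','wrist'): snap(n,n+'3')
cs=[]
for n,P in (('scene3',[.527,-.1645,.12]),('side3',[.527,-.1645,.12]),('wrist3',[.527,-.1645,.15])):
    u,v=proj(n,P)[0].astype(int); w,h=(80,75) 
    s=5
    if n=='wrist3': w,h,s=200,187,2
    x,y=max(0,u-w//2),max(0,v-h//2)
    im=cv2.imread(f'pics/{n}.png')[y:y+h,x:x+w]; im=cv2.resize(im,None,fx=s,fy=s,interpolation=cv2.INTER_CUBIC)
    for k in range(0,w,10*(5//s)): cv2.putText(im,str(x+k),(k*s,8),0,.3,(0,0,255),1)
    for k in range(0,h,10*(5//s)): cv2.putText(im,str(y+k),(0,k*s+4),0,.3,(0,0,255),1)
    print(n,x,y,im.shape); cs.append(cv2.copyMakeBorder(im,0,max(0,375-im.shape[0]),0,max(0,400-im.shape[1]),0)[:300,:400] if 0 else im)
cv2.imwrite('pics/m3.png',np.hstack([cs[0],cs[1][:cs[0].shape[0]]])); cv2.imwrite('pics/m3w.png',cs[2])
E
```

```text
7.875 [ 0.52555242 -0.16289848  0.17045663] [ 9.91232818e-01  1.32126061e-01 -1.12223166e-04 -4.38676110e-04] 0.050000239023794094 [ 0.15308075  0.15301576 -1.58107713]
scene3 236 313 (375, 400, 3)
side3 342 114 (375, 400, 3)
wrist3 219 188 (374, 400, 3)
```

View pics/m3.png

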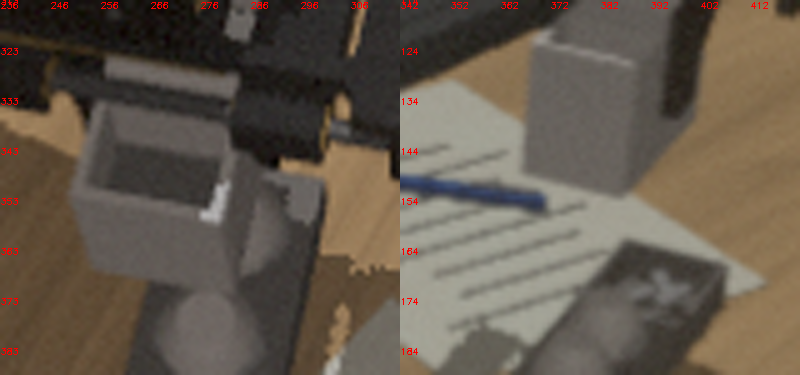

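```bash
python3 - <<'E'
from h import *
z=.1705-.0257
a=np.radians(105.2); l=np.array([np.cos(a),np.sin(a),0])
for f,p,s in (('scene3',((255,365.6),(283,371)),1),('side3',((366.2,147.8),(387.2,152.6)),-1)):
    q=[onz(f,u,z) for u in p]; d=q[1]-q[0]; print(f,'len',np.linalg.norm(d).round(4),'yaw',np.degrees(np.arctan2(d[1],d[0])).round(1),'centre',(np.mean(q,0)+s*.048*l).round(4))
# top corners
E
```

```text
scene3 len 0.0493 yaw 15.2 centre [ 0.5253 -0.1612  0.1448]
side3 len 0.0502 yaw -161.7 centre [ 0.5259 -0.1666  0.1448]
```

Call:
{"op": "play_rows", "data": {
  "commands": [
    [0.1, -0.1, -2.0, 0, 0, 0, 4.0],
    [0, 0, -2.5, 0, 0, 0, 4.0],
    [0, 0, -2.5, 0, 0, 0, 4.0],
    [0, 0, -1.5, 0, 0, 0, 4.0],
    [0, 0, -0.7, 0, 0, 0, 4.0],
    [0, 0, 0, 0, 0, 0, 4.0],
    [0, 0, 0, 0, 0, 0, 4.0]
  ]
}}

```text
time: 8.9
ee_pos: [0.5272, -0.1647, 0.0794]
eef_rot: [0.991, 0.132, 0.001, 0.0]
ft_force: [0.1, 0.2, -1.5]
width: 0.05
```

```bash
python3 - <<'E'
from h import *
s=r.read_state(); print(s['time'],s['ee_pos'],s['width'],s['ft_force'])
cs=[]
for n in ('scene','side'):
    f=n+'4'; snap(n,f); u,v=proj(f,[.527,-.1645,.05])[0].astype(int); w,h,q=80,75,5; x,y=u-w//2,v-h//2
    im=cv2.resize(cv2.imread(f'pics/{f}.png')[y:y+h,x:x+w],None,fx=q,fy=q,interpolation=cv2.INTER_CUBIC)
    for k in range(0,w,10): cv2.putText(im,str(x+k),(k*q,8),0,.3,(0,0,255),1); cv2.putText(im,str(y+k),(0,k*q+4),0,.3,(0,0,255),1)
    cs.append(im); print(f,x,y)
cv2.imwrite('pics/m4.png',np.hstack(cs))
E
```

```text
8.9 [ 0.52724988 -0.16472959  0.07935544] 0.0500064190391728 [ 0.09370306  0.15947077 -1.45903879]
scene4 239 328
side4 339 140
```

View pics/m4.png

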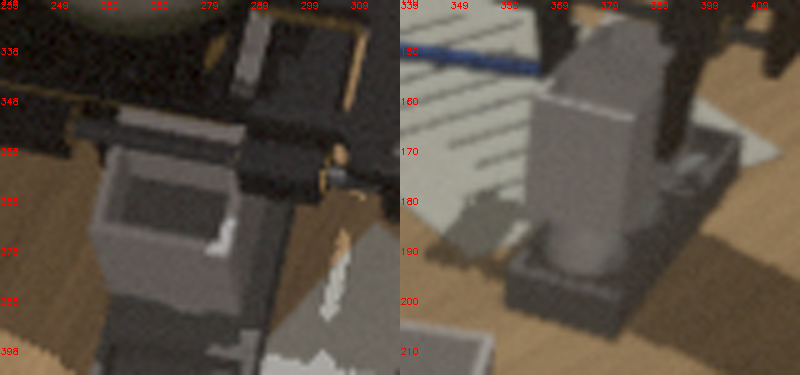

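The holder hangs just over the studs in both views. Its side-view face spans columns 364–384, and the stud shows below it at about 376. Lowering in small steps and watching the force.

Call:
{"op": "play_rows", "data": {
  "commands": [
    [0, 0, -0.5, 0, 0, 0, 4.0],
    [0, 0, -0.5, 0, 0, 0, 4.0],
    [0, 0, -0.3, 0, 0, 0, 4.0],
    [0, 0, 0, 0, 0, 0, 4.0]
  ]
}}

```text
time: 9.5
ee_pos: [0.5265, -0.1646, 0.0652]
eef_rot: [0.991, 0.132, -0.0, -0.0]
ft_force: [-0.2, -0.1, 0.2]
width: 0.0497
```

Call:
{"op": "play_rows", "data": {
  "commands": [
    [0, 0, -0.3, 0, 0, 0, 4.0],
    [0, 0, -0.2, 0, 0, 0, 4.0],
    [0, 0, 0, 0, 0, 0, 4.0]
  ]
}}

```text
time: 9.88
ee_pos: [0.527, -0.1647, 0.0607]
eef_rot: [0.991, 0.132, 0.0, 0.0]
ft_force: [1.2, -0.5, -0.5]
width: 0.0501
```

Call:
{"op": "play_rows", "data": {
  "commands": [
    [0, 0, -0.2, 0, 0, 0, 4.0],
    [0, 0, -0.2, 0, 0, 0, 4.0],
    [0, 0, 0, 0, 0, 0, 4.0]
  ],
  "grip_force": 45
}}

```text
time: 10.25
ee_pos: [0.5271, -0.1649, 0.0569]
eef_rot: [0.991, 0.132, 0.0, 0.0]
ft_force: [1.0, -0.1, 2.8]
width: 0.0497
```

Call:
{"op": "play_rows", "data": {
  "commands": [
    [0, 0, -0.2, 0, 0, 0, 4.0],
    [0, 0, -0.2, 0, 0, 0, 4.0],
    [0, 0, 0, 0, 0, 0, 4.0]
  ]
}}

```text
time: 10.62
ee_pos: [0.5268, -0.1647, 0.0524]
eef_rot: [0.991, 0.132, 0.0, 0.0]
ft_force: [2.3, -0.9, 1.2]
width: 0.0496
```

Call:
{"op": "play_rows", "data": {
  "commands": [
    [0, 0, -0.2, 0, 0, 0, 4.0],
    [0, 0, -0.1, 0, 0, 0, 4.0],
    [0, 0, 0, 0, 0, 0, 4.0]
  ]
}}

```text
time: 11.0
ee_pos: [0.527, -0.1647, 0.0506]
eef_rot: [0.991, 0.132, 0.0, 0.0]
ft_force: [-3.6, 0.3, 15.6]
width: 0.0498
```

Call:
{"op": "play_rows", "data": {
  "commands": [
    [0, 0, -0.1, 0, 0, 0, 4.0],
    [0, 0, 0, 0, 0, 0, 4.0],
    [0, 0, 0, 0, 0, 0, 4.0]
  ]
}}

```text
time: 11.38
ee_pos: [0.5272, -0.1647, 0.0506]
eef_rot: [0.991, 0.132, 0.0, 0.001]
ft_force: [-7.3, 1.0, 26.6]
width: 0.0498
```

It doesn't move under 27 N, and the TCP height matches the home value of 0.0507. Relieving the load, releasing and retreating.

Call:
{"op": "play_rows", "data": {
  "commands": [
    [0, 0, 0.2, 0, 0, 0, 4.0],
    [0, 0, 0, 0, 0, 0, 6.0],
    [0, 0, 0, 0, 0, 0, 8.0],
    [0, 0, 0, 0, 0, 0, 8.7],
    [0, 0, 0, 0, 0, 0, 8.7],
    [0, 0, 0, 0, 0, 0, 8.7],
    [0, 0, 1.0, 0, 0, 0, 8.7],
    [0, 0, 2.0, 0, 0, 0, 8.7],
    [0, 0, 3.0, 0, 0, 0, 8.7],
    [0, 0, 4.0, 0, 0, 0, 8.7],
    [0, 0, 4.0, 0, 0, 0, 8.7],
    [-2.0, 4.0, 2.0, 0, 0, 0, 8.7],
    [-2.0, 4.0, 0, 0, 0, 0, 8.7],
    [-2.0, 4.0, 0, 0, 0, 0, 8.7],
    [0, 4.0, 0, 0, 0, 0, 8.7],
    [0, 4.0, 0, 0, 0, 0, 8.7],
    [0, 0, 0, 0, 0, 0, 8.7],
    [0, 0, 0, 0, 0, 0, 8.7]
  ]
}}

```text
time: 13.62
ee_pos: [0.4669, 0.0348, 0.2114]
eef_rot: [0.991, 0.132, 0.0, 0.0]
ft_force: [0.6, -0.4, 0.1]
width: 0.0865
```

```bash
python3 - <<'E'
from h import *
s=r.read_state(); print(s['time'],s['ee_pos'],s['width'],s['ft_force'])
cs=[]
a=np.radians(15); X=np.array([np.cos(a),np.sin(a),0]); Y=np.array([-X[1],X[0],0])
for n in ('scene','side'):
    f=n+'5'; snap(n,f); u,v=proj(f,[.527,-.1645,.05])[0].astype(int); w,h,q=80,75,5; x,y=u-w//2,v-h//2
    im=cv2.resize(cv2.imread(f'pics/{f}.png')[y:y+h,x:x+w],None,fx=q,fy=q,interpolation=cv2.INTER_CUBIC)
    for k in range(0,w,10): cv2.putText(im,str(x+k),(k*q,8),0,.3,(0,0,255),1); cv2.putText(im,str(y+k),(0,k*q+4),0,.3,(0,0,255),1)
    for i in (-1,1):
      for j in (-1,1):
        for z in (.025,.089):
          p=(proj(f,np.array([.527,-.1647,z])+i*.025*X+j*.048*Y)[0]-[x,y]+.42)*q
          cv2.circle(im,tuple(p.round().astype(int).tolist()),2,(0,255,0) if z<.05 else (255,0,255),-1)
    cs.append(im); print(f,x,y)
full=np.hstack([cv2.resize(cv2.imread(f'pics/{n}5.png')[100:400],(400,188)) for n in ('scene','side')])
cv2.imwrite('pics/m5.png',np.vstack([np.hstack(cs),full]))
E
```

```text
13.625 [0.46685491 0.03482806 0.21141623] 0.08653355035347944 [ 0.61657218 -0.41030917  0.09050557]
scene5 239 328
side5 339 140
```

View pics/m5.png

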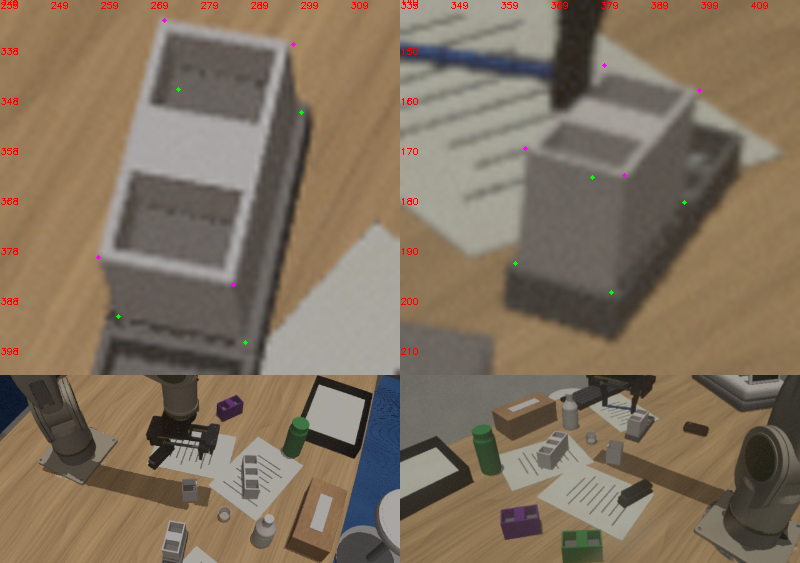

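The final view shows the holder on the base with its gripper gone. All four top corners lie within about 1 px of where a fully seated, level holder should project. The one-well, three-well, green and purple holders stand untouched. Handing in.

```bash
python3 -c "
from bench import r
print(r.close_job())"
```

```text
the job is handed in; nothing more can be done
None
```

The white two-well holder is pressed onto the two studs of the grey base and released, and the job is handed in at about 13.6 s on the robot's clock. I gripped it at the bridge and lowered it over the studs.

- **Seating:** At the tool height expected for full seating (0.0506 m measured, 0.0507 m expected), the holder did not move as the downward force rose from about 16 N to 27 N.
- **After release:** In the scene and side views its top corners lie within about 1 px (roughly 2 mm) of a level, fully seated holder. The pictures alone could not show a gap smaller than that.
- **Other objects:** The one-well, three-well, green and purple holders appear undisturbed, and the gripper ended open, well clear of everything.
- **Disagreements:** While locating the parts, the cameras differed by up to about 5 mm on the holder's position and about 4 mm on the base's. I used values in between. Sideways force stayed under about 2.5 N until the holder bottomed out, and reached about 7 N in the final press.

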